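Rock a stuck setting die out of its seat in the die drawer

ROBOT

A 6-joint arm with a two-finger parallel gripper is mounted at the origin on the work surface. World frame = base frame: x ahead of the robot, y to its left, z up, the work surface at z = 0. Lengths are in mm, angles in rad, forces in N, time in s.
With the tool pointing down it reaches from about 250 to 800 mm from the base axis. Payload 8.5 kg.
Tool frame: the origin (TCP) lies on the centre line of the jaws, within the pads' length; the fingertips stand 17 mm ahead of it and the grasp point (between the pads) lies 2 mm behind it; z points along the fingers, y is the direction in which the jaws open and shut (so a half turn about z gives the same grasp; the last joint's range is limited). The gripper opens to 85 mm and grips with 20 to 120 N. Pads are 22 mm wide; open, the fingers measure 114 mm over their backs; the gripper's body (76 mm by 85 mm) begins 54 mm behind the grasp point. The pads swing forward as they close: fully open they stand 13 mm farther back than shut.
Start: joints at [1.332, 0.238, -0.013, 1.319, 0, 1.571], TCP at [124.17, 510.061, 248.276] pointing down, gripper open.
Joint ranges: [-2.66, 2.66], [-1.03, 1.9], [-1.14, 1.46], [-1.82, 2.27], [-1.45, 1.34], [-3.14, 3.14]. Speed limits (rad/s): [2.22, 2.22, 2.79, 3.14, 3.14, 3.14].

INTERFACE

Orientations are given as [roll, pitch, yaw] about the fixed x, y, z axes, in that order (R = Rz(yaw) Ry(pitch) Rx(roll)).
In Python, from workcell import bot gives the robot as it stands. Calls block until the motion is done:
- bot.move_ptp(position, orientation): joint-space move of the TCP to a pose.
- bot.move_linear(position, attitude=None, v=150, force_limit=None): straight line of the TCP; attitude=None keeps the orientation; v is the mean speed in mm/s. With force_limit (N) it stops when the force on the tool has changed by that much, and returns True; else False.
- bot.set_joints(angles): joint-space move.
- bot.gripper_to(opening, squeeze=None): finger opening in mm; squeeze is the grip in N (None keeps the last); returns when the fingers have stopped.
- bot.wait(seconds).
- bot.inverse_kinematics(position, orientation): joint angles nearest the present ones, or None.
- bot.sense(): the state.
- bot.capture(name): name is "scene" or "side" or "wrist"; returns (picture, depth): 384x512x3 uint8, red, green, blue; 384x512 float32, mm along the optical axis (not along the pixel's ray), 0 where there is no reading.
- bot.camera_info(name): a dict with "fovy" (degrees; the focal length in pixels is half the picture's height over the tangent of half this angle, whatever the lens; pixels are square), "cx", "cy" (the principal point, pixels), "k1" (the pictures are not rectified: a ray, as slopes to the right and down, at radius r is drawn at 1 + k1 r^2 times it, then the intrinsics apply), "camera_from_world" (4x4, takes a point from world to camera coordinates). Camera axes: x right, y down, z forward; pixel columns grow to the right and rows downward; lengths in mm; the calibration is good to about 2 mm. A picture is of the moment at which its call begins: read the wrist's pose just before it. camera_info takes no time and is no camera call; for the wrist camera it gives the pose at the moment of the call.
A pose or a line that the arm cannot do raises bot.PlanningError and nothing moves.
- bot.job_done(): hands the job in, once; it reports no verdict.
The state is a dict: "time_s": time; "q": joint angles; "joint_velocities": joint speeds; "effort": joint torques, N m; "tcp_pos": TCP position; "eef_rot": TCP orientation; "force": force on the tool from outside, world axes, zero at the start; "wrist_torque": the same for the moment, N m; "width": finger opening in mm.
Only numpy, scipy, OpenCV 4.12 (cv2) and the standard library are available. Lean on these libraries where they do the work, as an engineer would, in place of code of your own. Each camera call takes 0.05 s, during which the arm holds its last target. There are 200 camera calls.

TASK

Pull open the drawer of the small grey die cabinet and grip the steel setting die that stands upright in its seat between two stiff jaws. It is stuck tight and will not come by pulling straight up: rock it about its foot, leaning it well over to the left and to the right with the foot still in the seat, until both jaws have given way, then lift it out upright. Finish still holding it just clear above its seat, with the drawer left open and the things around the cabinet left where they stand.

Things in the scene. Friction and masses are not known exactly. Their poses are not given: they have to be found in the camera images.
- cabinet_drawer0 (a joint): drawer of a grey painted steel bench cabinet (240 mm deep, 260 mm wide, 130 mm high, fixed on the table, a cork mat on its top; its only drawer faces the robot). Metres: 0 is shut (the start), 0.166 fully open. Slides lightly (about 1 N).
- cabinet_drawer0_handle (a point): centre of the drawer's handle: a level steel bar 11 mm thick, 120 mm long, 35 mm in front of the drawer's front (29 mm free behind it), about 38 mm below the cabinet's top, nothing above it. Frame: x points into the cabinet (the drawer opens along -x), y left along the bar, z up.
- die_head (a point): centre of the die's head, where it is gripped: 26 x 26 mm, 25 mm tall. Steel die, 80 mm tall, 0.2 kg, hidden until the drawer opens. Under the head a flat neck (26 mm along x, 13 along y) and a round-bar foot, 20 mm diameter, 30 mm long, lying along x. The die rocks about the foot's axis, 57.5 mm below this point. Frame: x into the cabinet, y left, z up. 40 mm free room round the head.
- die_foot (a point): lowest point of the die, the middle of the underside of its round foot, 67.5 mm below the head's centre. Frame as the die's.
- seat_top (a point): point fixed to the drawer on the seat's centre line, level with the jaws' tops. Seated, the foot's bottom is 30 mm below it, the foot's axis 20 mm below, the head's centre 37.5 mm above. Frame: x into the cabinet, y left, z up. Steel seat 44 mm along x, 76 along y, screwed to the drawer; its two jaws (32 mm along x, 12 tall) clasp the neck at +y and -y, over the foot.
- jaw_left (a joint): how far the jaw on the neck's +y side is pushed out (to +y), metres: 0 tight at the neck (start), 0.0055 at its stop. Slides stiffly (about 14 N) and stays where pushed. Rocking the head to +y about the foot's axis pushes it: 0.0035 at about 0.18 rad, the stop at about 0.27 rad. The foot lifts out between the jaws once both are out 0.0035 or more.
- jaw_right (a joint): the same for the jaw on the -y side, pushed outward to -y by rocking the head to -y. (The gripper must lean over with the die as it swings about the foot's axis; moved only sideways, the fingers keep the head upright and the jaws give too little.)
- tub: red plastic tub, 90 mm across the rim, 85 mm tall, standing beside the cabinet; origin at the centre of its underside. Leave it alone.
- cone: pale cone of thread, 64 mm across the foot, 115 mm tall, standing near the drawer's front left; origin at the centre of its underside. Leave it alone.
- jar: brown glue jar with a white cap, 66 mm across, 110 mm tall, standing to the right of the cabinet; origin at the centre of its underside. Leave it alone.

How it is judged (in metres and radians):
On the way, in this order (a step that is already met when the one before it is completed fails the run):
1. the drawer is pulled open by at least 110 mm (value of joint cabinet_drawer0 above 0.11 m), for 0.2 s.
2. the die, its foot still in the seat, is rocked over by at least 5 degrees and has pushed one jaw out by at least 2 mm (angle between die_head's own z axis and vertical above 0.09 rad and z of die_foot in the frame of seat_top below -0.022 m and value of joint any of jaw_left, jaw_right above 0.002 m), for 0.05 s.
3. rocked over to the other side as well, its foot still in the seat: both jaws are out by at least 2 mm (angle between die_head's own z axis and vertical above 0.09 rad and z of die_foot in the frame of seat_top below -0.022 m and value of joint each of jaw_left, jaw_right above 0.002 m), for 0.05 s.
At the end, for the whole second after the job is handed in: The die is held in the gripper, still and upright within 15 degrees, the bottom of its foot 3 to 60 mm above the tops of the jaws and within 40 mm of the seat's centre line, touching no part of the cabinet; the drawer is still open by at least 100 mm (contact force between the fingers and die above 2 N and contact force between die and cabinet below 0.05 N and z of die_foot in the frame of seat_top between 0.003 and 0.06 m and horizontal distance between die_foot and seat_top below 0.04 m and angle between die_head's own z axis and vertical below 0.26 rad and linear speed of die below 0.03 m/s and value of joint cabinet_drawer0 above 0.1 m); the arm keeps its last pose, push and grip.
It fails at once if the tub, the thread cone or the glue jar is shifted by more than 30 mm (distance of any of tub, cone, jar from where it was at the start of the episode above 0.03 m).
It also fails if it takes over 56 s, if anything falls off the work surface, if the arm or the gripper's body presses on something with over 40 N, if the wrist force passes 120 N, or if a joint passes its speed limit or range.

## Working session

There is one attempt and no reset: what is moved stays moved. The work goes in short steps, each a Python script; the robot and the scene stay as the last script left them, time stands still between calls to the robot, and variables do not carry over. Pictures are saved under pics/ and viewed, about 8 in all and at most 12, crops included, and the job is handed in when it is done.

```bash
mkdir -p pics; ls; cat > h.py <<'E'
import numpy as np, cv2
from workcell import bot
from scipy.spatial.transform import Rotation as R
def cap(n):
    ci=bot.camera_info(n); im,d=bot.capture(n); return im,d,ci
def save(im,f): cv2.imwrite('pics/'+f,cv2.cvtColor(im,cv2.COLOR_RGB2BGR))
def rays(uv,ci,h=384):
    uv=np.atleast_2d(np.array(uv,float)); f=h/2/np.tan(np.radians(ci['fovy'])/2)
    K=np.array([[f,0,ci['cx']],[0,f,ci['cy']],[0,0,1]])
    p=cv2.undistortPoints(uv[:,None],K,np.array([ci['k1'],0,0,0.]))[:,0]
    return np.c_[p,np.ones(len(p))]
def world(pc,ci):
    T=np.linalg.inv(np.array(ci['camera_from_world'])); return pc@T[:3,:3].T+T[:3,3]
def deproj(uv,d,ci):
    uv=np.atleast_2d(uv); z=d[uv[:,1].astype(int),uv[:,0].astype(int)]
    return world(rays(uv,ci)*z[:,None],ci)
def cloud(d,ci):
    v,u=np.mgrid[0:384,0:512]; uv=np.c_[u.ravel(),v.ravel()]
    return deproj(uv,d,ci).reshape(384,512,3)
def onplane(uv,z,ci):
    r=rays(uv,ci); o=world(np.zeros((1,3)),ci); w=world(r,ci)-o
    return o+w*((z-o[:,2:])/w[:,2:])
E
python3 - <<'E'
from h import *
s=bot.sense(); print(s)
a,d,c=cap('scene'); b,d2,c2=cap('side'); w,d3,c3=cap('wrist')
for n,x,i in(('scene',d,c),('side',d2,c2),('wrist',d3,c3)): print(n,(x>0).mean(),i)
np.savez('c0.npz',a=a,d=d,b=b,d2=d2)
save(np.hstack([cv2.resize(a,(400,300)),cv2.resize(b,(400,300))]),'p1.png'); save(a,'p1a.png')
E
```

```text
pics
{'time_s': 0.0, 'q': array([ 1.33201326e+00,  2.38809084e-01, -1.42533002e-02,  1.31920271e+00,
        4.42115051e-05,  1.57077964e+00]), 'joint_velocities': array([-0.00272789,  0.00026102, -0.00109706,  0.00047459,  0.00269838,
       -0.000338  ]), 'effort': array([ 3.03615971e-04, -5.38782978e+01,  3.46437657e+01,  1.83285470e-02,
       -5.25801943e-05,  4.90985386e-08]), 'tcp_pos': array([124.06835234, 509.72735209, 247.6631337 ]), 'eef_rot': array([-3.14012389e+00, -4.42359700e-05,  2.90282621e+00]), 'force': array([ 0.19073534,  0.4433953 , -0.52534772]), 'wrist_torque': array([ 0.02160394,  0.01783535, -0.0160187 ]), 'width': 85.54063684210203}
scene 0.99609375 {'fovy': 43.03625785123933, 'cx': 254.2133303354492, 'cy': 198.5427525665929, 'k1': -0.2012493141014099, 'camera_from_world': array([[ 9.58030311e-01,  2.86662457e-01, -1.59970694e-03,
        -6.11414202e+02],
       [ 1.78909443e-01, -6.02259653e-01, -7.77994037e-01,
        -3.70949470e+01],
       [-2.23985121e-01,  7.45055666e-01, -6.28269623e-01,
         1.41336079e+03],
       [ 0.00000000e+00,  0.000000
[... 343 characters left out ...]
7e-01,
         3.85987352e+02],
       [ 5.26035853e-01,  5.19599438e-01, -6.73277584e-01,
         4.81662397e+02],
       [ 0.00000000e+00,  0.00000000e+00,  0.00000000e+00,
         1.00000000e+00]])}
wrist 0.9958648681640625 {'fovy': 61.28147230718204, 'cx': 258.15576161904335, 'cy': 193.0583780911062, 'k1': -0.027071249284349654, 'camera_from_world': array([[ 2.35823329e-01,  9.71795603e-01, -8.14821649e-04,
        -5.25293420e+02],
       [ 9.25296294e-01, -2.24283034e-01,  3.05816757e-01,
        -4.00368139e+01],
       [ 2.97008629e-01, -7.28726772e-02, -9.52090041e-01,
         3.78033275e+02],
       [ 0.00000000e+00,  0.00000000e+00,  0.00000000e+00,
         1.00000000e+00]])}
```

View pics/p1.png

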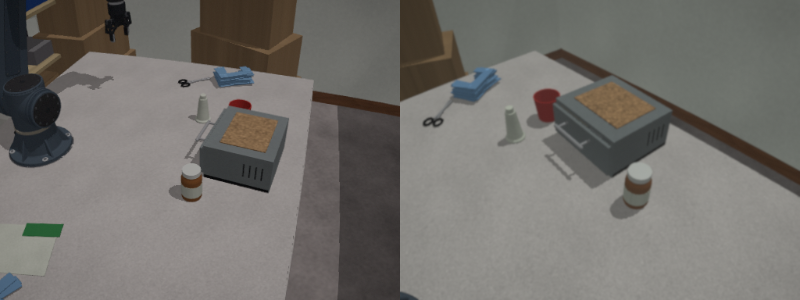

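The scene view shows the cabinet at about (245,145), the handle at (200,140), the cone at (203,108), the tub at (240,105) and the jar at (192,182). The side view shows the same objects.

```bash
python3 - <<'E'
from h import *
z=np.load('c0.npz'); 
for n,dk in(('scene','d'),('side','d2')):
    ci=bot.camera_info(n); P=cloud(z[dk],ci); X=P.reshape(-1,3)
    m=(X[:,2]>122)&(X[:,2]<140)&(X[:,0]>300)&(X[:,0]<1000)&(abs(X[:,1])<500)
    M=m.reshape(384,512).astype(np.uint8); k,l,st,ce=cv2.connectedComponentsWithStats(M)
    i=1+np.argmax(st[1:,4]); q=P[l==i]
    print(n,'top z',np.median(q[:,2]),cv2.minAreaRect(q[:,:2].astype(np.float32)),cv2.boxPoints(cv2.minAreaRect(q[:,:2].astype(np.float32))).round(0).tolist())
    # handle & objects: components standing 15..125mm above table
    im=z['a' if n=='scene' else 'b']; hsv=cv2.cvtColor(im,cv2.COLOR_RGB2HSV)
    near=(P[...,0]>200)&(P[...,0]<900)&(abs(P[...,1])<450)
    M=(near&(P[...,2]>12)).astype(np.uint8); k,l,st,ce=cv2.connectedComponentsWithStats(M)
    for j in range(1,k):
        if st[j,4]>25:
            q=P[l==j]; print(st[j],'min',q.min(0).round(0),'max',q.max(0).round(0),'med',np.median(q,0).round(0))
E
```

```text
scene top z 131.1836684884591 ((771.65966796875, 133.90211486816406), (266.8248291015625, 226.59706115722656), 85.30949401855469) [[648.0, 10.0], [874.0, -8.0], [895.0, 258.0], [670.0, 276.0]]
[252 119  16  36 430] min [527. 317.  12.] max [578. 361. 118.] med [557. 333.  61.]
[  232   127   138   129 10376] min [ 601. -119.   12.] max [894. 410. 138.] med [750.  34. 123.]
side top z 129.5695615787464 ((771.0068359375, 132.67190551757812), (264.6781311035156, 229.12789916992188), 85.427490234375) [[646.0, 10.0], [875.0, -8.0], [896.0, 255.0], [667.0, 274.0]]
[  171    96   178   129 13519] min [ 228. -358.   12.] max [893. 407. 617.] med [711.  94. 124.]
[134 135  24  45 708] min [ 228. -358.   12.] max [571. 357. 617.] med [544. 331.  60.]
[ 286  207   37   58 1761] min [ 228. -358.   12.] max [667. -52. 617.] med [620. -95.  83.]
```

```bash
python3 - <<'E'
from h import *
z=np.load('c0.npz'); a=np.radians(-4.6); u=np.array([np.cos(a),np.sin(a)]);v=np.array([-np.sin(a),np.cos(a)]);c=np.array([771.3,133.3])
for n,dk in(('scene','d'),('side','d2')):
    ci=bot.camera_info(n); P=cloud(z[dk],ci); X=P.reshape(-1,3)
    x=(X[:,:2]-c)@u; y=(X[:,:2]-c)@v
    t=(X[:,2]>120)&(abs(y)<100)&(abs(x)<150); print(n,'top x',np.percentile(x[t],[0.5,99.5]))
    t=(X[:,2]>120)&(abs(x)<90)&(abs(y)<170); print('top y',np.percentile(y[t],[0.5,99.5]))
    t=(X[:,2]>40)&(X[:,2]<90)&(abs(y)<110)&(x<-100)&(x>-125); print('front x',t.sum(),np.median(x[t]) if t.sum() else 0)
    t=(X[:,2]>70)&(X[:,2]<115)&(abs(y)<90)&(x<-130)&(x>-190)
    q=np.c_[x[t],y[t],X[t,2]]; print(t.sum(),q.min(0),q.max(0),np.median(q,0)); print(q[::max(1,len(q)//14)].round(0).tolist())
E
```

```text
scene top x [-110.7517627   112.79728692]
top y [-130.88969308  130.1907915 ]
front x 0 0
167 [-167.28333293  -66.31864602   88.23192664] [-136.39434461   63.26895175   99.60858091] [-158.16326118   -8.8483724    95.5168925 ]
[[-163.0, 63.0, 97.0], [-163.0, 46.0, 97.0], [-152.0, 47.0, 96.0], [-157.0, 47.0, 91.0], [-156.0, 34.0, 96.0], [-158.0, 23.0, 96.0], [-164.0, 1.0, 99.0], [-158.0, -8.0, 100.0], [-156.0, -12.0, 96.0], [-157.0, -18.0, 93.0], [-167.0, -36.0, 93.0], [-162.0, -48.0, 96.0], [-163.0, -60.0, 97.0], [-165.0, -62.0, 95.0], [-139.0, -51.0, 94.0], [-159.0, -63.0, 90.0]]
side top x [-114.06867502  111.17024569]
top y [-131.5740227   128.29989271]
front x 0 0
316 [-169.96678009  -65.59611994   77.64755013] [-130.10519735   80.72904874  113.78065694] [-164.14500728   -5.25235758   93.81364028]
[[-130.0, 73.0, 114.0], [-148.0, 49.0, 94.0], [-167.0, 56.0, 93.0], [-149.0, 49.0, 86.0], [-162.0, 32.0, 95.0], [-165.0, 20.0, 96.0], [-165.0, 9.0, 94.0], [-169.0, -1.0, 94.0], [-167.0, -13.0, 93.0], [-131.0, -49.0, 92.0], [-162.0, -38.0, 96.0], [-136.0, -55.0, 91.0], [-160.0, -49.0, 94.0], [-167.0, -52.0, 95.0], [-167.0, -62.0, 94.0]]
```

```bash
cat >> h.py <<'E'
a0=np.radians(-4.6); u=np.array([np.cos(a0),np.sin(a0)]);v=np.array([-np.sin(a0),np.cos(a0)]);C=np.array([771.3,133.3])
def W(x,y,z): return np.r_[C+x*u+y*v,z]
def cab(X): X=np.atleast_2d(X); return np.c_[(X[:,:2]-C)@u,(X[:,:2]-C)@v,X[:,2]]
E
python3 - <<'E'
from h import *
for yaw in (a0+np.pi/2,a0-np.pi/2,a0,a0+np.pi):
    for p in (W(-161,0,95),W(-161-160,0,95),W(-161,0,260)):
        q=bot.inverse_kinematics(p,[np.pi,0,yaw]); print(round(yaw,2),p.round(0),None if q is None else np.round(q,2))
yaw=a0+np.pi/2
q=bot.inverse_kinematics(W(-161,0,260),[np.pi,0,yaw]);q2=bot.inverse_kinematics(W(-161,0,260),[np.pi,0,yaw-np.pi])
if abs(q2[5])<abs(q[5]): yaw-=np.pi
bot.move_ptp(W(-161,0,260),[np.pi,0,yaw]); bot.wait(.3)
im,d,ci=cap('wrist'); print(yaw,bot.sense()['time_s'],bot.sense()['tcp_pos'],world(np.zeros((1,3)),ci))
save(im,'p2.png'); np.savez('c1.npz',im=im,d=d)
P=cab(cloud(d,ci).reshape(-1,3)); t=(P[:,2]>75)&(P[:,2]<110)&(abs(P[:,1])<45)&(P[:,0]<-135)&(P[:,0]>-190)
q=P[t]; print(t.sum(), np.percentile(q,[2,50,98],axis=0))
E
```

```text
1.49 [611. 146.  95.] [ 0.23  0.49 -0.03  1.05  0.    1.89]
1.49 [451. 159.  95.] [ 0.34  0.27 -0.4   0.91  0.    1.99]
1.49 [611. 146. 260.] [0.23 0.42 0.28 1.43 0.   1.89]
-1.65 [611. 146.  95.] [ 0.23  0.49 -0.03  1.05  0.   -1.26]
-1.65 [451. 159.  95.] [ 0.34  0.27 -0.4   0.91  0.   -1.15]
-1.65 [611. 146. 260.] [ 0.23  0.42  0.28  1.43  0.   -1.26]
-0.08 [611. 146.  95.] [ 0.23  0.49 -0.03  1.05  0.   -2.83]
-0.08 [451. 159.  95.] [ 0.34  0.27 -0.4   0.91  0.   -2.72]
-0.08 [611. 146. 260.] [ 0.23  0.42  0.28  1.43  0.   -2.83]
3.06 [611. 146.  95.] [ 0.23  0.49 -0.03  1.05  0.    0.32]
3.06 [451. 159.  95.] [ 0.34  0.27 -0.4   0.91  0.    0.42]
3.06 [611. 146. 260.] [0.23 0.42 0.28 1.43 0.   0.32]
-1.6510814723866356 2.9 [610.73011376 146.47462622 260.02709908] [[604.93262634  69.25647944 384.03557108]]
1127 [[-169.00238343  -43.60756328   91.16115976]
 [-163.90526982   -2.03189817   95.07718018]
 [-158.54995585   42.87513674   97.04009392]]
```

View pics/p2.png

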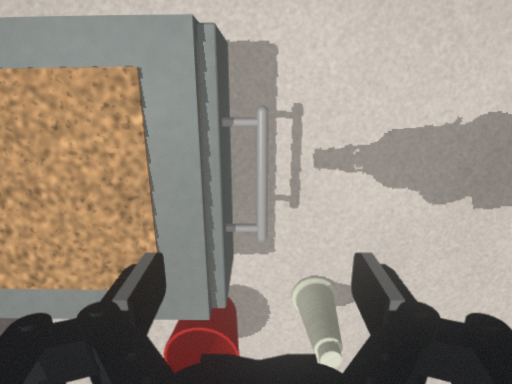

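The wrist view shows the bar vertical at column 262, rows 107–240, with free space behind it. The cone is at (320,310) and the tub at (205,340), both clear. Next I refine the bar's position, grip it and pull.

```bash
python3 - <<'E'
from h import *
z=np.load('c1.npz'); ci=bot.camera_info('wrist')
P=cab(cloud(z['d'],ci).reshape(-1,3)); t=(P[:,2]>85)&(P[:,2]<110)&(abs(P[:,1])<80)&(P[:,0]<-152)&(P[:,0]>-185)
q=P[t]; print('y ext',q[:,1].min(),q[:,1].max(),'yaw err',np.polyfit(q[:,1],q[:,0],1))
xb,yb=np.median(q[:,0]),(q[:,1].min()+q[:,1].max())/2; print(xb,yb)
yaw=-1.6510814723866356; A=[np.pi,0,yaw]
bot.gripper_to(30,squeeze=40)
bot.move_linear(W(xb,yb,150),A)
print('hit',bot.move_linear(W(xb,yb,95),A,v=80,force_limit=8))
s=bot.sense(); print(s['tcp_pos'],s['force'])
bot.gripper_to(5,squeeze=40); s=bot.sense(); print(s['width'],s['force'],s['tcp_pos'],s['time_s'])
if s['width']>8:
    bot.move_linear(W(xb-150,yb,95),A,v=120,force_limit=25); s=bot.sense(); print(s['width'],s['force'],cab(s['tcp_pos']),s['time_s'])
E
```

```text
y ext -64.0905429000611 65.7123163019037 yaw err [-4.04118180e-03 -1.63178663e+02]
-163.2561717967251 0.8108867009213014
hit False
[608.94616631 147.27704277  95.43711437] [-0.29525711  0.39009401  0.27582915]
9.726090029957037 [-4.5825243   0.4722344   5.31360131] [607.83112675 147.39814083  95.69070553] 5.5083
9.263222276560175 [-1.59559027 -1.35966256  7.70056068] [[-313.72642946    0.72234272   95.61868234]] 6.9083
```

```bash
python3 - <<'E'
from h import *
yaw=-1.6510814723866356; A=[np.pi,0,yaw]
bot.gripper_to(32); p=bot.sense()['tcp_pos']
bot.move_linear(np.r_[p[:2],190],A,v=150)
A=[np.pi,0,a0+np.pi]
bot.move_ptp(W(-210,0,270),A); bot.gripper_to(80); bot.wait(.2)
im,d,ci=cap('wrist'); print(cab(world(np.zeros((1,3)),ci)),bot.sense()['time_s'],bot.sense()['eef_rot'])
sc,ds,cs=cap('side'); 
save(np.hstack([im,sc[60:300,150:400].repeat(1,0) if 0 else cv2.resize(sc[80:240,130:300],(288,384*1))]),'p3.png'); np.savez('c2.npz',im=im,d=d,sc=sc,ds=ds)
E
```

```text
[[-287.76423814    0.66383062  394.00266227]] 10.1583 [3.14158533e+00 2.67902820e-05 3.06129058e+00]
```

View pics/p3.png

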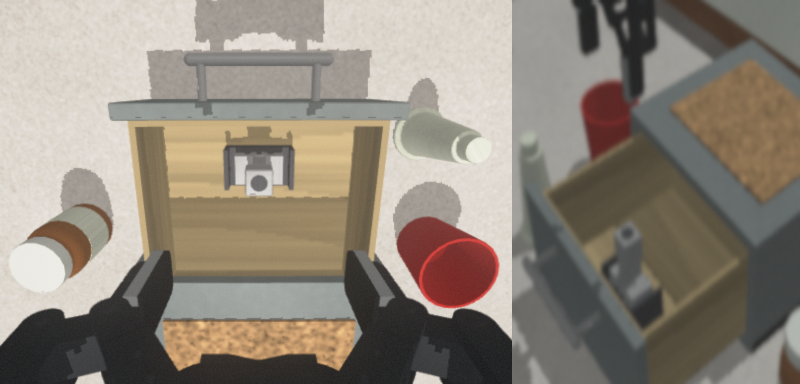

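The drawer is open. The wrist view shows the die's head top at about (259,183) and the seat around (259,165). The cone is at (440,135), close to the drawer's left front corner. The side crop shows the die upright.

```bash
python3 - <<'E'
from h import *
z=np.load('c2.npz'); ci=bot.camera_info('wrist'); Pc=cab(cloud(z['d'],ci).reshape(-1,3)).reshape(384,512,3)
sub=Pc[140:200,215:305].reshape(-1,3); print(np.histogram(sub[:,2],bins=np.arange(0,140,5)))
def box(Q,zz):
    t=(abs(Q[:,2]-zz)<3); q=Q[t]; return t.sum(),q.min(0).round(1),q.max(0).round(1),np.median(q,0).round(1)
zt=np.percentile(sub[:,2],99); print('ztop',zt,box(sub,zt))
S=cab(cloud(z['ds'],bot.camera_info('side')).reshape(-1,3)); S=S[(abs(S[:,1])<40)&(S[:,0]>-275)&(S[:,0]<-170)&(S[:,2]<140)]
print('side',np.histogram(S[:,2],bins=np.arange(0,140,5))[0],np.percentile(S[:,2],99)); zs=np.percentile(S[:,2],99); print(box(S,zs))
cv2.imwrite('pics/p4.png',cv2.cvtColor(cv2.resize(z['im'][125:215,200:320],None,fx=5,fy=5,interpolation=2),cv2.COLOR_RGB2BGR))
for y in range(145,200,3): print(y,Pc[y,259].round(0), z['im'][y,259])
E
```

```text
(array([   0,    0,    0,  468, 1785,   74,   75,  690,  125,   72,  881,
        301,   14,   13,   14,   14,   19,   40,   28,   28,  540,  198,
          0,    0,    0,    0,    0]), array([  0,   5,  10,  15,  20,  25,  30,  35,  40,  45,  50,  55,  60,
        65,  70,  75,  80,  85,  90,  95, 100, 105, 110, 115, 120, 125,
       130, 135]))
ztop 105.75970664712916 (np.int64(700), array([-217.6,  -11.4,  102.8]), array([-192.3,   13.9,  107.2]), array([-205.4,    1.6,  104.6]))
side [  8   0   0   2  33  20  24  69  53  75 147 140  21  22  21   9  24  24
  32  32 103  35  24 133   0   0   0] 117.5579303111173
(np.int64(144), array([-274.9,  -39.6,  114.7]), array([-263.2,   39.7,  118.5]), array([-269.4,   -2.4,  116. ]))
145 [-226.    2.   22.] [98 90 77]
148 [-225.    2.   36.] [77 76 73]
151 [-223.    2.   42.] [82 79 75]
154 [-219.    2.   40.] [108 106 103]
157 [-217.    2.   45.] [120 117 115]
160 [-217.    2.   62.] [116 112 108]
163 [-217.    2.   75.] [117 115 110]
166 [-217.    2.   89.] [117 114 109]
169 [-217.    2.  102.] [132 130 126]
172 [-215.    2.  105.] [205 202 197]
175 [-212.    2.  104.] [145 142 140]
178 [-210.    2.  106.] [114 111 112]
181 [-207.    2.  105.] [113 110 110]
184 [-203.    2.  104.] [113 110 112]
187 [-201.    2.  105.] [111 109 112]
190 [-198.    2.  105.] [119 116 117]
193 [-195.    2.  105.] [219 217 215]
196 [-164.    2.   20.] [189 170 138]
199 [-160.    2.   21.] [140 123  94]
```

View pics/p4.png

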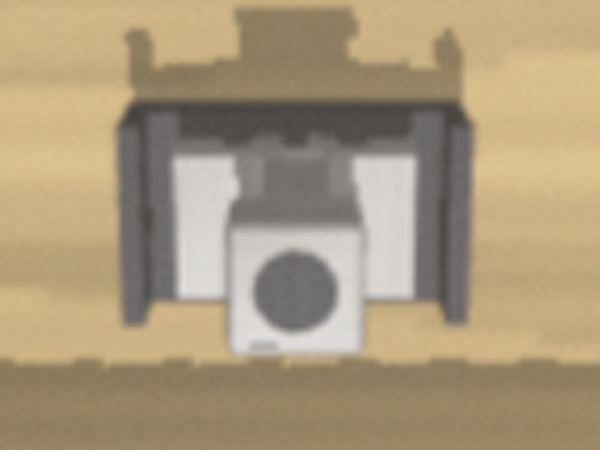

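The crop shows the head face as a 26 mm square centred at about (259,183) in the full picture, with the white jaws either side. Head top is 105 mm and jaw tops are about 55 mm, which agrees with the stated 50 mm difference. A quick side-camera check of the head comes next, then descend and grip.

```bash
cat >> h.py <<'E'
HX,HY,HZ=-205,1.3,92.2
AX=HZ-57.5
def rock(th,r,ax=AX,y0=HY,x=HX):   # th>0: head leans to +y (left); r = TCP distance from foot axis
    p=W(x,y0+r*np.sin(th),ax+r*np.cos(th))
    n=np.r_[u,0]; Rr=R.from_rotvec(-n*th)*R.from_euler('xyz',[np.pi,0,a0+np.pi])
    return p,Rr.as_euler('xyz')
E
python3 - <<'E'
from h import *
z=np.load('c2.npz'); S=cab(cloud(z['ds'],bot.camera_info('side')).reshape(-1,3))
q=S[(abs(S[:,1])<30)&(abs(S[:,0]+205)<25)&(abs(S[:,2]-105)<4)]; print('side head',len(q),np.percentile(q,[3,50,97],axis=0).round(1))
A=[np.pi,0,a0+np.pi]; r=57.5
for th in (.3,-.3):
    p,o=rock(th,r); print(np.round(bot.inverse_kinematics(p,o),2), o.round(2))
bot.gripper_to(60)
bot.move_linear(W(HX,HY,140),A)
print(bot.move_linear(W(HX,HY,HZ),A,v=80,force_limit=6))
s=bot.sense(); print(cab(s['tcp_pos']),s['force'])
bot.gripper_to(20,squeeze=80); s=bot.sense(); print(s['width'],s['force'],s['wrist_torque'],cab(s['tcp_pos']),s['time_s'])
im,d,ci=cap('wrist'); save(im,'p5.png')
E
```

```text
side head 111 [[-217.3  -13.7  101.5]
 [-206.3   -2.9  103.7]
 [-193.6   10.3  105.6]]
[ 0.41  0.54  0.01  1.18 -0.26  0.51] [-2.84 -0.    3.06]
[ 0.09  0.4  -0.25  0.88  0.3   0.17] [2.84 0.   3.06]
False
[[-204.74435531    1.39479801   92.50892558]] [ 0.50860099  0.15117926 -0.21412091]
25.181853967427546 [-0.56785795 -2.16147404  5.92912658] [-0.58551241  0.22064399 -0.02497425] [[-204.6636977     1.09455213   92.87235185]] 12.7167
```

View pics/p5.png

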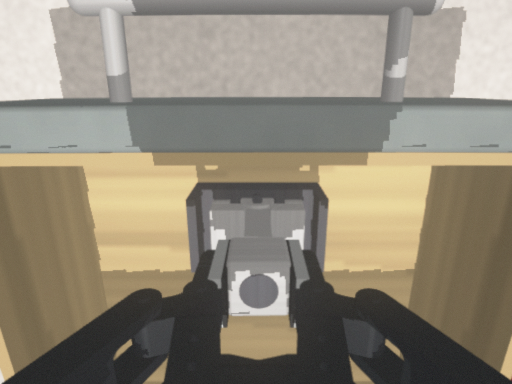

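The head is held squarely between the pads at (258,290). Width is 25.2 mm and the side force is small. Rocking left first, in small arc steps.

```bash
cat >> h.py <<'E'
def sweep(t0,t1,r,n=6,v=25):
    for th in np.linspace(t0,t1,n+1)[1:]:
        p,o=rock(th,r); bot.move_linear(p,o,v=v); s=bot.sense()
        zz=R.from_euler('xyz',s['eef_rot']).as_matrix()[:,2]
        print(round(th,2),'tilt',round(float(np.arccos(-zz[2])),3),'F',s['force'].round(1),'T',s['wrist_torque'].round(2),'w',round(s['width'],1),cab(s['tcp_pos']).round(1)[0],round(s['time_s'],1))
E
python3 - <<'E'
from h import *
sweep(0,.31,57.5)
bot.wait(.2); im,d,ci=cap('wrist'); save(im,'p6.png')
E
```

```text
0.05 tilt 0.054 F [-0.3 -7.4  8.4] T [-1.56  0.23 -0.02] w 25.1 [-204.6    3.6   92.8] 13.0
0.1 tilt 0.106 F [-0.9 -7.   9.2] T [-1.85  0.2  -0.  ] w 24.9 [-204.7    6.5   92.5] 13.3
0.16 tilt 0.158 F [-1.  -7.4  8.6] T [-1.9   0.13  0.01] w 24.7 [-204.7    9.5   92.1] 13.6
0.21 tilt 0.21 F [-0.8 -8.5  9.1] T [-2.06  0.09 -0.01] w 24.8 [-204.7   12.4   91.5] 13.8
0.26 tilt 0.262 F [-0.1 -8.1  9.2] T [-2.11  0.02  0.05] w 24.8 [-204.8   15.2   90.8] 14.1
0.31 tilt 0.314 F [ 0.1 -8.9 10.2] T [-2.16  0.02 -0.03] w 25.2 [-204.8   18.1   89.9] 14.4
```

View pics/p6.png

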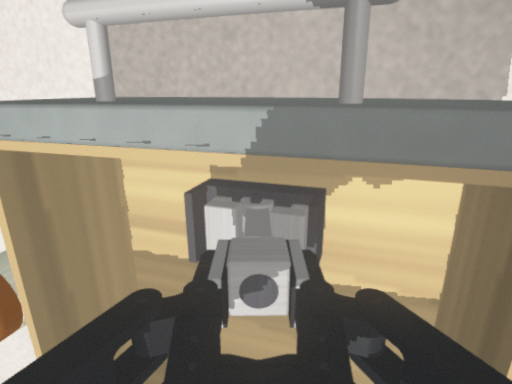

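The head stays square in the pads at (258,290), and the seat now appears tilted relative to the gripper, so the die leans with it. Next I rock right, return upright and look.

```bash
python3 - <<'E'
from h import *
sweep(.31,-.31,57.5,n=12); bot.wait(.2)
sweep(-.31,0,57.5,n=5); bot.wait(.2)
im,d,ci=cap('wrist'); save(cv2.resize(im[170:330,150:362],None,fx=3,fy=3,interpolation=2),'p7.png')
E
```

```text
0.26 tilt 0.258 F [-0.8 -2.3  7.4] T [-1.    0.09 -0.04] w 24.5 [-204.8   15.7   90.8] 14.9
0.21 tilt 0.207 F [-0.7 -3.   8.7] T [-1.12  0.12 -0.01] w 24.8 [-204.7   12.9   91.5] 15.2
0.16 tilt 0.156 F [-0.2 -3.2  8.8] T [-1.22  0.09 -0.01] w 25.0 [-204.6   10.    92. ] 15.4
0.1 tilt 0.104 F [-0.4 -4.8  9.4] T [-1.22  0.15 -0.02] w 24.6 [-204.5    7.1   92.5] 15.7
0.05 tilt 0.052 F [-1.8 -3.2 10.1] T [-1.1   0.13  0.04] w 24.8 [-204.4    4.2   92.7] 15.9
0.0 tilt 0.001 F [-1.7 -3.2  9.1] T [-0.89  0.13  0.  ] w 25.0 [-204.3    1.4   92.9] 16.2
-0.05 tilt 0.053 F [-0.  -1.4 10.2] T [-0.51  0.07  0.03] w 24.8 [-204.2   -1.2   92.8] 16.5
-0.1 tilt 0.105 F [ 0.6 -1.3  9.9] T [-0.35  0.12  0.03] w 25.0 [-204.1   -3.9   92.7] 16.8
-0.15 tilt 0.156 F [ 0.1 -1.  10.4] T [-0.34  0.11  0.02] w 24.8 [-204.    -6.9   92.3] 17.0
-0.21 tilt 0.208 F [-0.7 -1.4 10.3] T [-0.29  0.13  0.08] w 25.2 [-204.    -9.8   91.8] 17.3
-0.26 tilt 0.26 F [-0.7 -1.4 10. ] T [-0.2   0.09  0.03] w 24.9 [-203.9  -12.6   91.2] 17.6
-0.31 tilt 0.312 F [ 0.  -2.4 10.8] T [-0.16  0.07  0.08] w 24.8 [-203.9  -15.5   90.4] 17.8
-0.25 tilt 0.247 F [ 0.3 -5.8 11.9] T [-0.88  0.04 -0.04] w 25.0 [-203.8  -12.    91.3] 18.3
-0.19 tilt 0.185 F [-0.4 -4.9 10.5] T [-0.91  0.05  0.04] w 24.6 [-203.9   -8.5   92. ] 18.6
-0.12 tilt 0.123 F [ 0.3 -4.5 11.7] T [-0.96  0.07 -0.05] w 24.7 [-203.9   -5.    92.5] 18.9
-0.06 tilt 0.06 F [-0.2 -4.4 11.3] T [-1.01 -0.03 -0.02] w 24.6 [-204.    -1.4   92.8] 19.2
0.0 tilt 0.002 F [ 0.  -4.  11.1] T [-1.07  0.   -0.02] w 24.8 [-204.1    2.1   92.8] 19.5
```

View pics/p7.png

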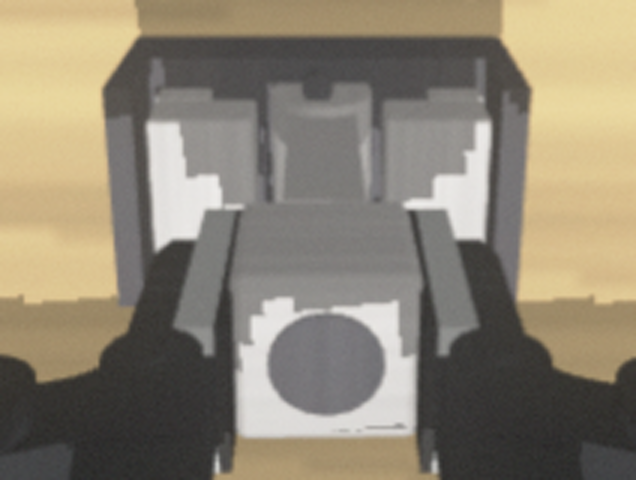

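There are clear gaps on both sides of the neck. The jaw inner edges are at about columns 258 and 385, roughly 24 mm apart, which means both jaws are at their stops (13 + 2×5.5 mm). Lifting now.

```bash
python3 - <<'E'
from h import *
A=[np.pi,0,a0+np.pi]
print('stop',bot.move_linear(W(HX,HY,HZ+55),A,v=40,force_limit=25)); bot.wait(.5)
s=bot.sense(); print(cab(s['tcp_pos']),s['force'],s['wrist_torque'],s['width'],s['time_s'])
im,d,ci=cap('wrist'); sd,ds,cs=cap('side')
save(np.hstack([cv2.resize(im[100:384],(400,300)),cv2.resize(sd[80:240,130:330],(400,300))]),'p8.png')
P=cab(cloud(d,ci).reshape(-1,3)); t=(abs(P[:,1])<90)&(P[:,2]>110)&(P[:,2]<122)&(P[:,0]<-255); print('drawer front x',np.percentile(P[t,0],[5,50,95]))
print('bar',np.median(P[(abs(P[:,1])<40)&(abs(P[:,2]-95)<6)&(P[:,0]<-295)],axis=0))
E
```

```text
stop False
[[-205.00032051    1.27783212  147.18928782]] [ 0.05668685 -0.02481068 -1.99059789] [-0.00176588  0.02006951  0.02676176] 24.445677552070045 21.75
drawer front x [-277.57892433 -270.99826072 -264.20231998]
bar [-3.12428661e+02 -1.66110780e-02  9.50447495e+01]
```

View pics/p8.png

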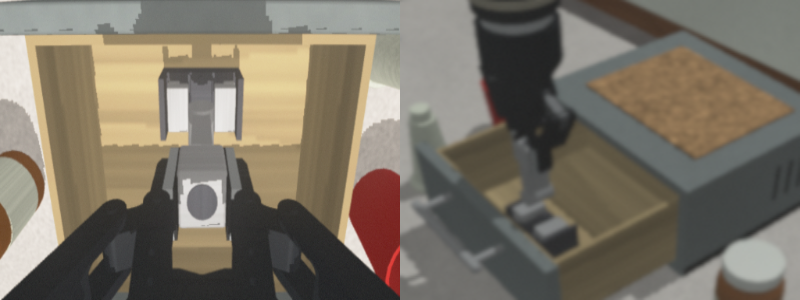

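The die is lifted upright. Its head is at (203,200) in the wrist view, above the empty seat. The wrist force of −2.0 N equals the die's weight, so nothing else is touching it. The drawer is open about 149 mm and the neighbouring objects look unmoved.

```bash
python3 -c "
from workcell import bot
print(bot.job_done())"
```

```text
the job is handed in; nothing more can be done
None
```

The drawer is open and the die is out of its seat. It is held upright in the gripper just above it, and the job is handed in at about 22 s of the 56 s allowed; no verdict was reported.

- **Drawer:** I gripped the handle bar and pulled. The last wrist picture put the bar about 149–150 mm out from where it started.
- **Rocking:** I gripped the head and rocked it about the foot's axis to +0.31 rad and then −0.31 rad, with the foot still in the seat. Afterwards the picture showed the jaws about 24 mm apart with gaps on both sides of the neck, so both are at or near their stops.
- **Lift:** I raised the die 55 mm straight up with no resistance. By the arm's travel, the foot is about 25 mm above the jaw tops. The force on the tool was −2.0 N, which is just the die's weight, so it is touching nothing else.
- **Tub, cone and jar:** they looked unmoved in the pictures, but I did not measure them again at the end.
- **Disagreement:** the side camera put the head about 4 mm further right than the wrist camera did. I used the wrist value, and the side force at the grip was only about 2 N. No other check failed.

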